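# Count to the third gap of the plate rack and push the test plate in

### The arm

A 7-joint arm with a two-finger parallel gripper is mounted at the origin on the work surface; the furniture and walls round the work are solid. World frame = base frame: x ahead of the robot, y to its left, z up, the work surface at z = 0. Lengths are in m, angles in rad, forces in N, time in s.
With the tool pointing down it reaches from about 0.4 to 0.875 m from the base axis. Payload 19.3 kg.
Tool frame: the origin (TCP) lies midway between the tips of the shut fingers; the grasp point (between the pads) lies 19 mm behind it (bot.grip_point_offset is the distance from the TCP to the grasp point, in m); z points along the fingers, y is the direction in which the jaws open and shut (so a half turn about z gives the same grasp; the last joint's range is limited). The gripper opens to 85 mm and grips with 20 to 120 N. Pads are 22 mm wide; open, the fingers measure 114 mm over their backs; the gripper's body (76 mm by 85 mm) begins 54 mm behind the grasp point. The pads swing forward as they close: fully open they stand 13 mm farther back than shut.
Start: joints at [-1.194, 0.521, -0.036, 1.599, 0.021, 1.021, -0.113], TCP at [0.27, 0.564, 0.231] pointing down, gripper open.
Joint ranges: [-2.91, 2.91], [-0.3, 2.13], [-1.5, 1.42], [0.17, 2.43], [-1.26, 4.41], [0.16, 1.93], [-2.52, 2.52]. Speed limits (rad/s): [1.89, 1.89, 2.39, 2.39, 3.01, 3.01, 3.01].

### API

Orientations are given as [roll, pitch, yaw] about the fixed x, y, z axes, in that order (R = Rz(yaw) Ry(pitch) Rx(roll)).
In Python, from workcell import bot, viewer, workorder gives the robot as it stands.
- The arm moves only by the tool move_arm, never from a script. Its argument "plan" is a list of rows, each a list of 6 numbers: the shift along the tool's x, y, z scaled (see below), then the turn, a rotation vector about the tool's x, y, z scaled (see below). A call has 1 to 5 rows; each row shifts and turns the commanded pose from where the row before left it, along the tool's axes as they then stand; what a row does not reach is not made up. The controller multiplies each number of a shift by 0.025 m and each number of a turn by pi rad. A row lasts 1/10 s, in which the tool goes at most 50 mm and 8.59 degrees, less where a joint would pass 70% of its speed; a pose out of reach is approached as far as the arm can. A call with a number of a shift or a turn outside -1 to 1 is refused whole. A call with a gripper value outside its range is refused whole. "claw" is the closure, from -1 (fully open) to 1 (shut), so that 0 is half open, set as the call begins (left out, the last holds). The fingers move at their own pace and stop on an object; "force" is the grip in N (left out, the last holds). Time passes only in rows, so rows that do not move let the fingers close. It gives the time, the measured TCP pose, the force and the opening at its end, in the units of the state.
- bot.observe(): the state, without advancing time (a new reading comes with each control period).
- viewer.grab_frame(name): name is "scene" or "top" or "wrist"; returns the picture (420x560x3 uint8, red, green, blue); there is no depth.
- viewer.camera_info(name): a dict with "K" (3x3 intrinsics, pixels), "D" ([k1, k2, p1, p2, k3] as OpenCV has them; the pictures are not rectified), "R" (3x3) and "t" (3): a world point X has camera coordinates R X + t. Camera axes: x right, y down, z forward; pixel columns grow to the right and rows downward; lengths in m; the calibration is good to about 2 mm. A picture is of the moment at which its call begins: read the wrist's pose just before it. camera_info takes no time and is no camera call; for the wrist camera it gives the pose at the moment of the call.
- workorder.job_done(): hands the job in, once; it reports no verdict.
The state is a dict: "clock": time; "qpos": joint angles; "qd": joint speeds; "joint_efforts": joint torques, N m; "position": TCP position; "tool_rot": TCP orientation; "force": force on the tool from outside, world axes, zero at the start; "moment": the same for the moment, N m; "grip_width": finger opening in m.
Only numpy, scipy, OpenCV 4.12 (cv2) and the standard library are available. Lean on these libraries where they do the work, as an engineer would, in place of code of your own. Each camera call takes 0.05 s, during which the arm holds its last target.

### The job

Starting from the end of the comb rack where the tall post stands, run a shut fingertip along the row of sprung tabs on its rail and flick the tabs of the first, second and third gaps in that order and no further (every gap counts, filled or empty). Then, with the fingertip, push the loose square steel plate lying in front of the rack flat along the bench into that third gap until it rests fully home against the rail. Do not pick up or tip the plate at any time, and leave the stored plates and everything else where they are.

Things in the scene. Friction and masses are not known exactly. Their poses are not given: they have to be found in the camera images.
- rack: Bare metal comb rack fixed on the bench: aluminium rail 24 mm deep (x), 389 long (y), 24 high; seven steel fins, 20 high, 5 thick, round noses, stand out 42 mm from its front face towards the robot (-x), 64 mm apart, leaving six gaps open in front and above. Origin: on the bench under the middle of the rail's front face; x into the rail, y left along it, z up. Turned up to 0.12 rad.
- third_from_left (a point): The bench point where a plate's centre lies when fully home in the third gap from the left: rack x = -25 mm, y = +32 mm. Gaps are 59 mm wide, their floor is the bench, their middles at rack y = +160, +96, +32, -32, -96, -160 mm. A home plate touches the rail's front face (within 4 mm counts) and still stands 8 mm out of the gap.
- third_from_right (a point): The same point for the third gap from the right: rack x = -25 mm, y = -32 mm.
- rail_top (a point): Middle of the rail's hinge line: rack x = 12, y = 0, 26 mm above the bench. The tabs stand along this line, one over each gap's middle, 64 mm apart, upright top edges 48 mm above the bench. To flick one, sweep along the line with the fingertip's end 33 to 43 mm above the bench: it folds the tab and passes over. A finger under 40 mm wide along the rail touches one at a time.
- post_tall: The tall steel post, 75 mm high, 18 mm across its foot, with a thicker head, fixed on the bench just outside one end fin of the rack (rack x = -21 mm, y = +210 or -210 mm; either end). Count the gaps from this end. Origin at the middle of its foot, z up.
- post_short: The short steel post at the other end of the rack, 22 mm high, otherwise alike. Origin at the middle of its foot.
- plate: The loose square plate to be pushed in: plain ground steel, 50 x 50 x 10 mm, about 0.19 kg, lying flat on the bench 10 cm or so in front of the rail's face, turned up to 0.25 rad from the rack. Origin: centre of its underside, z up, x and y along its edges.
- tab_1 (a joint): Lean in rad of the sprung tab over gap 1 counted from the LEFT (+y) end (rack y = +160 mm): a steel leaf 17 mm wide (x), 4 thick, 22 tall, hinged at its foot. 0 upright, positive when its top leans to -y, up to 1.4 either way. Bends under 1 to 2 N, springs upright when let go; flicked means beyond 0.4 either way.
- tab_2 (a joint): Lean in rad of the sprung tab over gap 2 counted from the LEFT (+y) end (rack y = +96 mm): a steel leaf 17 mm wide (x), 4 thick, 22 tall, hinged at its foot. 0 upright, positive when its top leans to -y, up to 1.4 either way. Bends under 1 to 2 N, springs upright when let go; flicked means beyond 0.4 either way.
- tab_3 (a joint): Lean in rad of the sprung tab over gap 3 counted from the LEFT (+y) end (rack y = +32 mm): a steel leaf 17 mm wide (x), 4 thick, 22 tall, hinged at its foot. 0 upright, positive when its top leans to -y, up to 1.4 either way. Bends under 1 to 2 N, springs upright when let go; flicked means beyond 0.4 either way.
- tab_4 (a joint): Lean in rad of the sprung tab over gap 4 counted from the LEFT (+y) end (rack y = -32 mm): a steel leaf 17 mm wide (x), 4 thick, 22 tall, hinged at its foot. 0 upright, positive when its top leans to -y, up to 1.4 either way. Bends under 1 to 2 N, springs upright when let go; flicked means beyond 0.4 either way.
- tab_5 (a joint): Lean in rad of the sprung tab over gap 5 counted from the LEFT (+y) end (rack y = -96 mm): a steel leaf 17 mm wide (x), 4 thick, 22 tall, hinged at its foot. 0 upright, positive when its top leans to -y, up to 1.4 either way. Bends under 1 to 2 N, springs upright when let go; flicked means beyond 0.4 either way.
- tab_6 (a joint): Lean in rad of the sprung tab over gap 6 counted from the LEFT (+y) end (rack y = -160 mm): a steel leaf 17 mm wide (x), 4 thick, 22 tall, hinged at its foot. 0 upright, positive when its top leans to -y, up to 1.4 either way. Bends under 1 to 2 N, springs upright when let go; flicked means beyond 0.4 either way.
- stored_1: A plate like the loose one, already stored in the second gap from the left. Origin: centre of its underside. To be left alone.
- stored_2: A plate like the loose one, already stored in the first gap from the right. Origin: centre of its underside. To be left alone.
- holed_plate: Bystander: a thinner, longer steel plate with two holes, 50 x 80 x 6 mm, on the bench front left of the rack, 27 cm or so from the rack's middle. Origin: centre of its underside.
- short_spanner: Bystander: a small spanner, 28 x 156 x 6 mm, front right of the rack. Origin: centre of its underside.

How it is judged:
By the outcome, as a careful person would: the job done as asked, in the order asked, and still so for the second after the job is handed in, with the robot touching nothing.
It also fails if it takes over 53 s, if anything falls off the work surface, if the arm or the gripper's body presses on something with over 40 N, if the wrist force passes 120 N, or if a joint passes its speed limit or range.

## Working session

There is one attempt and no reset: what is moved stays moved. The work goes in short steps, Python scripts to look and compute and a tool call to move; the robot and the scene stay as the last step left them, time stands still between calls to the robot, and variables do not carry over. Pictures are saved under pics/ and viewed, and the job is handed in when it is done.

Besides the shell and the picture viewer there is one more tool, called as name(argument=value, ...), one argument or row to a line, values as JSON. move_arm: Moves the arm, as the interface text tells. Shifts and turns lie within -1 to 1; 1 stands for 0.025 m of shift or pi rad of turn. Its arguments: {"type":"object","properties":{"plan":{"type":"array","items":{"type":"array","items":{"type":"number"}}},"claw":{"type":"number"},"force":{"type":"number"}},"required":["plan"]}

```bash
mkdir -p pics; python3 - <<'E'
from workcell import bot, viewer
import cv2,json,numpy as np
print(bot.observe())
for n in ("scene","top"):
    im=viewer.grab_frame(n); cv2.imwrite(f"pics/{n}0.png",im[:,:,::-1])
    c=viewer.camera_info(n); print(n,{k:np.round(v,4).tolist() for k,v in c.items()})
E
```

```text
{'clock': 0.0, 'qpos': array([-1.19417704,  0.52199837, -0.03633359,  1.59996143,  0.02118658,
        1.02110027, -0.11281194]), 'qd': array([ 4.46456472e-05,  3.37181126e-04, -3.83989869e-04,  1.09904168e-03,
       -1.37520090e-03,  2.07596297e-03,  9.46690528e-05]), 'joint_efforts': array([-4.88250771e-04, -9.27082372e+01,  1.97931916e+00, -3.69944036e+01,
        1.77846104e-02,  8.06963450e-03,  1.43986864e-05]), 'position': array([0.26995104, 0.56334562, 0.23075208]), 'tool_rot': array([-3.14051139e+00,  6.17831490e-05,  2.69474898e+00]), 'force': array([ 0.05161242, -0.88235285,  1.03074615]), 'moment': array([ 0.00214136, -0.04137204, -0.01413517]), 'grip_width': 0.08537143575941421}
scene {'K': [[443.0668, 0.0, 279.5464], [0.0, 443.0668, 207.9998], [0.0, 0.0, 1.0]], 'D': [0.009, 0.0, 0.0, 0.0, 0.0], 'R': [[0.8035, -0.595, -0.0171], [-0.2789, -0.3508, -0.894], [0.5259, 0.7231, -0.4478]], 't': [-0.4164, 0.1903, 0.897]}
top {'K': [[475.4728, 0.0, 272.8975], [0.0, 475.4728, 206.4787], [0.0, 0.0, 1.0]], 'D': [-0.1045, 0.0, 0.0, 0.0, 0.0], 'R': [[-0.0066, -1.0, 0.0022], [-0.9902, 0.0062, -0.1395], [0.1395, -0.0031, -0.9902]], 't': [0.0268, 0.5665, 1.2679]}
```

View pics/scene0.png

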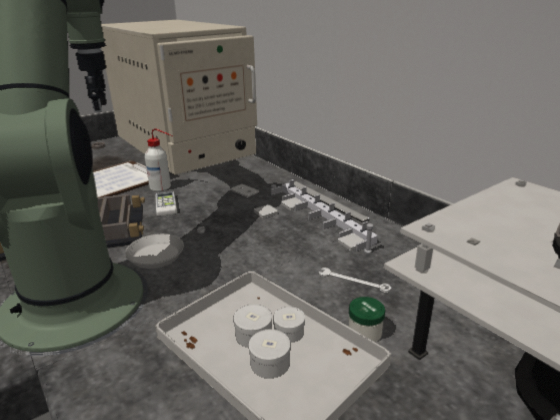

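View pics/top0.png

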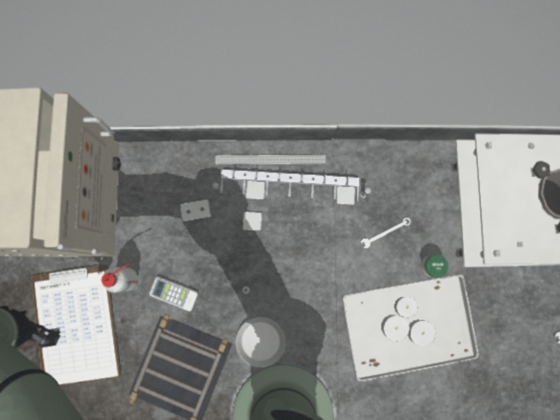

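```bash
python3 - <<'E'
import cv2
im=cv2.imread("pics/top0.png"); cv2.imwrite("pics/top0c.png",cv2.resize(im[145:240,200:390],None,fx=4.2,fy=4.2,interpolation=cv2.INTER_CUBIC))
im=cv2.imread("pics/scene0.png"); cv2.imwrite("pics/scene0c.png",cv2.resize(im[170:265,240:400],None,fx=5,fy=5,interpolation=cv2.INTER_CUBIC))
E
```

```text
(no output)
```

View pics/top0c.png

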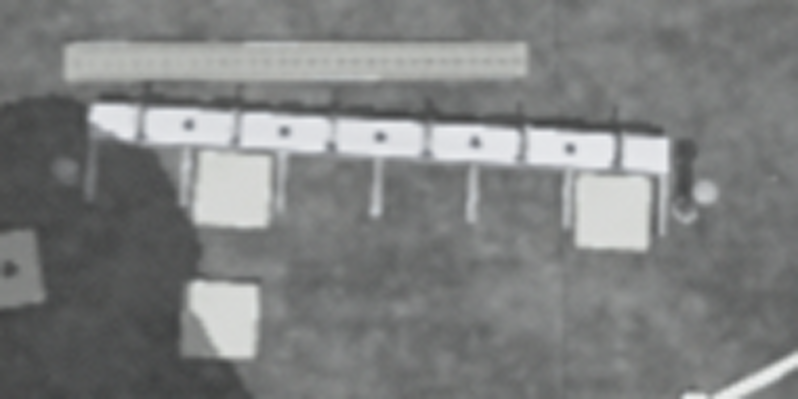

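View pics/scene0c.png

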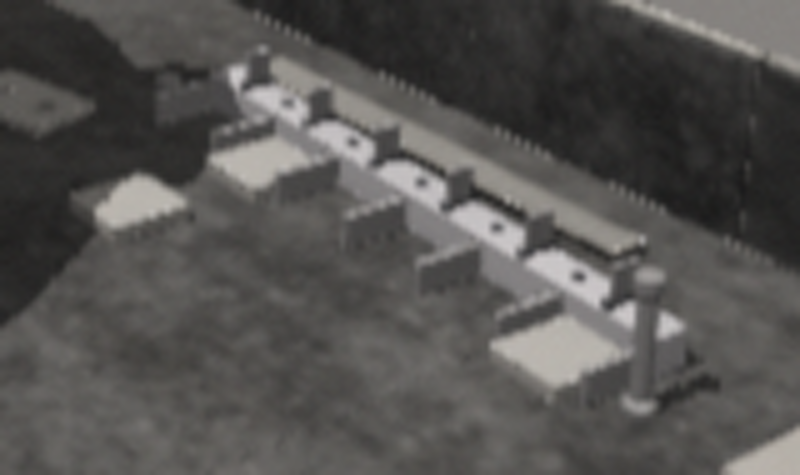

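```bash
cat > h.py <<'E'
import numpy as np,cv2
from workcell import bot,viewer
def proj(c,P):
    P=np.atleast_2d(P).astype(float)
    rv,_=cv2.Rodrigues(np.array(c["R"])); p,_=cv2.projectPoints(P,rv,np.array(c["t"],float),np.array(c["K"]),np.array(c["D"],float)); return p[:,0]
def back(c,uv,z):
    uv=np.atleast_2d(uv).astype(float)
    n=cv2.undistortPoints(uv[:,None],np.array(c["K"]),np.array(c["D"],float))[:,0]
    R=np.array(c["R"]);t=np.array(c["t"]);C=-R.T@t
    d=np.c_[n,np.ones(len(n))]@R
    return C+d*((z-C[2])/d[:,2])[:,None]
def rackpts(pose,P):
    x,y,a=pose;P=np.atleast_2d(P);c,s=np.cos(a),np.sin(a)
    return np.c_[x+c*P[:,0]-s*P[:,1],y+s*P[:,0]+c*P[:,1],P[:,2]]
def model():
    L=[]
    for z in(0,.024):
        L.append([(0,.1945,z),(0,-.1945,z),(.024,-.1945,z),(.024,.1945,z),(0,.1945,z)])
    for k in range(-3,4):
        y=.064*k
        L.append([(0,y,.02),(-.042,y,.02),(-.042,y,0)])
    for y in(.16,.096,.032,-.032,-.096,-.16):
        L.append([(.0035,y,.026),(.0035,y,.048),(.0205,y,.048)])
    for y,h in((-.21,.075),(.21,.022)): L.append([(-.021,y,0),(-.021,y,h)])
    return L
E
python3 - <<'E'
from h import *
from scipy.optimize import least_squares
c=viewer.camera_info("top"); cs=viewer.camera_info("scene")
def cr(p): return (np.array(p,float)+.5)/4.2-.5+[200,145]
def cs_(p): return (np.array(p,float)+.5)/5-.5+[240,170]
obs=[(c,(0,-.1945,.024),cr((668,172))),(c,(.024,-.1945,.024),cr((668,137))),(c,(.024,.1945,.024),cr((88,103)))]
for k,p in ((0,(377,216)),(-1,(472,221))): obs.append((c,(-.042,.064*k,.02),cr(p)))
obs.append((c,(-.042,.192,.02),cr((91,200))))
obs.append((c,(-.021,-.21,.0),cr((684,213)))) 
sob=[((-.042,0,.02),(345,217)),((-.042,-.064,.02),(418,261)),((.0,-.1945,.024),(642,352)),((.024,-.1945,.024),(687,326))]
for a,b in sob: obs.append((cs,a,cs_(b)))
f=lambda q:np.concatenate([(proj(k,rackpts(q,[P]))[0]-o) for k,P,o in obs])
r=least_squares(f,[.6,.0,0],loss="soft_l1"); print(r.x); print(f(r.x).reshape(-1,2).round(1).tolist())
np.save("rack.npy",r.x)
for n,C,(a,b,w,h),s in(("top",c,(200,145,190,95),4.2),("scene",cs,(240,170,160,95),5)):
    im=cv2.imread(f"pics/{n}0.png");im=cv2.resize(im[b:b+h,a:a+w],None,fx=s,fy=s,interpolation=cv2.INTER_CUBIC)
    for l in model():
        p=proj(C,rackpts(r.x,l)); p=((p+.5-[a,b])*s-.5)
        cv2.polylines(im,[p.round().astype(int)],False,(0,0,255),1)
    cv2.imwrite(f"pics/{n}ov.png",im)
# plate
pl=back(c,[cr(p) for p in((190,281),(260,282),(256,358),(182,355))],.01)
print(pl.round(4)); q=pl.mean(0); x,y,a=r.x; d=q[:2]-[x,y]
print("plate rack",[d@[np.cos(a),np.sin(a)],d@[-np.sin(a),np.cos(a)]],np.linalg.norm(pl-np.roll(pl,1,0),axis=1))
E
```

```text
[ 0.63954114 -0.0246166  -0.0700631 ]
[[0.1, 0.3], [0.4, 0.3], [0.8, -0.4], [-0.5, 0.3], [-0.4, 0.6], [-0.7, -0.1], [-0.1, -0.4], [-0.5, 0.0], [-0.5, 0.6], [2.2, -2.2], [0.6, 0.1]]
[[0.557  0.102  0.01  ]
 [0.556  0.0552 0.01  ]
 [0.5051 0.058  0.01  ]
 [0.5073 0.1073 0.01  ]]
plate rack [np.float64(-0.11528683745285535), np.float64(0.09739294704224585)] [0.0499212  0.04684082 0.05105239 0.04931411]
```

View pics/topov.png

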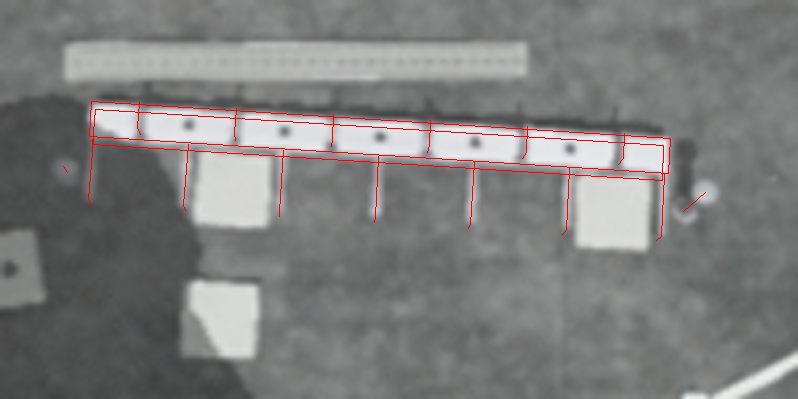

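View pics/sceneov.png

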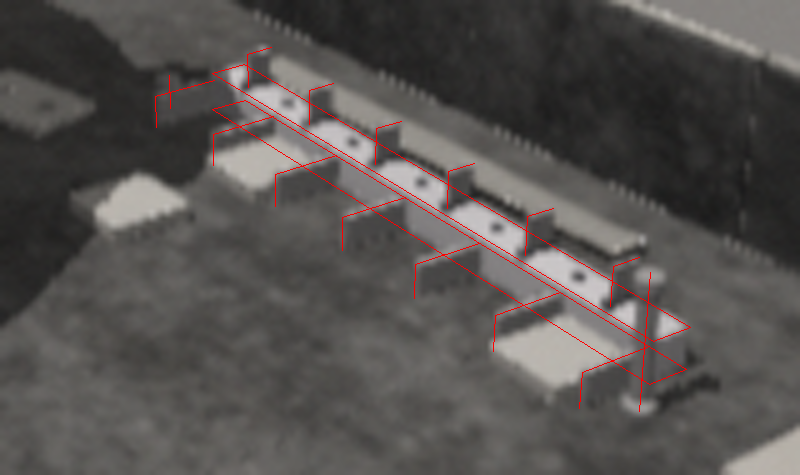

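```bash
cat > plan.py <<'E'
from h import *
from scipy.spatial.transform import Rotation as Ro
def W(x,y,z):  # rack mm -> world
    return rackpts(np.load("rack.npy"),[[x/1000,y/1000,z/1000]])[0]
def rows(wps,vmax=.98,start=None):
    o=bot.observe()
    p=np.array(o["position"]);R=Ro.from_euler("xyz",o["tool_rot"])
    if start is not None: p,R=np.array(start[0]),Ro.from_euler("xyz",start[1])
    out=[]
    for q,yaw in wps:
        q=np.array(q);G=Ro.from_euler("xyz",[np.pi,0,yaw])
        for _ in range(200):
            d=R.inv().apply(q-p)/.025; rv=(R.inv()*G).as_rotvec()/np.pi
            if np.abs(d).max()<.015 and np.linalg.norm(rv)<.002: break
            n=max(np.abs(d).max()/vmax,np.linalg.norm(rv)/.046,1)
            d=(d/n).round(2);rv=(rv/n).round(3)
            out.append([*d,*rv]); p=p+R.apply(d*.025); R=R*Ro.from_rotvec(rv*np.pi)
    for i in range(0,len(out),5): print([[float(v)+0 for v in r] for r in out[i:i+5]])
    print("end",p.round(4),R.as_euler("xyz").round(3))
YAW=np.pi/2-0.07
E
python3 -c "
from plan import *
rows([((.33,.30,.23),2.2),((.48,0,.2),YAW),(W(-60,-60,200),YAW)])"
```

```text
[[-0.78, -0.98, 0.0, 0.0, 0.0, 0.018], [-0.87, -0.98, 0.01, 0.0, 0.0, 0.019], [-0.98, -0.98, 0.01, 0.0, 0.0, 0.02], [-0.98, -0.86, 0.0, 0.0, 0.0, 0.019], [-0.98, -0.76, 0.0, 0.0, 0.0, 0.018]]
[[-0.98, -0.68, 0.01, 0.0, 0.0, 0.018], [-0.98, -0.6, 0.0, 0.0, 0.0, 0.017], [-0.98, -0.53, 0.01, 0.0, 0.0, 0.016], [-0.78, -0.36, 0.0, 0.0, 0.0, 0.013], [-0.98, -0.16, 0.09, 0.0, 0.0, 0.016]]
[[-0.98, -0.11, 0.09, 0.0, 0.0, 0.016], [-0.98, -0.06, 0.09, 0.0, 0.0, 0.016], [-0.98, -0.01, 0.09, 0.0, 0.0, 0.016], [-0.98, 0.04, 0.09, 0.0, 0.0, 0.016], [-0.98, 0.08, 0.09, 0.0, 0.0, 0.016]]
[[-0.98, 0.13, 0.09, 0.0, 0.0, 0.017], [-0.98, 0.19, 0.09, 0.0, 0.0, 0.017], [-0.98, 0.24, 0.09, 0.0, 0.0, 0.017], [-0.98, 0.3, 0.09, 0.0, 0.0, 0.017], [-0.98, 0.36, 0.09, 0.0, 0.0, 0.017]]
[[-0.98, 0.42, 0.1, 0.0, 0.0, 0.018], [-0.98, 0.49, 0.09, 0.0, 0.0, 0.018], [-0.25, 0.14, 0.03, 0.0, 0.0, 0.005], [-0.71, 0.98, 0.0, 0.0, 0.0, 0.0], [-0.71, 0.98, 0.0, 0.0, 0.0, 0.0]]
[[-0.72, 0.98, 0.0, 0.0, 0.0, 0.0], [-0.71, 0.98, 0.0, 0.0, 0.0, 0.0], [-0.08, 0.11, 0.0, 0.0, 0.0, 0.0]]
end [ 0.5755 -0.0802  0.2   ] [-3.141e+00  1.000e-03  1.501e+00]
```

move_arm(
  plan=[
    [-0.8,-0.95,0,0,0,0.018],
    [-0.87,-0.95,0,0,0,0.019],
    [-0.95,-0.95,0,0,0,0.02],
    [-0.98,-0.86,0,0,0,0.019],
    [-0.98,-0.76,0,0,0,0.018],
  ],
  claw=1,
  force=40,
)

```text
clock: 0.6
position: [0.3072, 0.4059, 0.2311]
tool_rot: [-3.141, 0.0, 2.397]
force: [0.3, 1.1, -0.3]
grip_width: 0.0121
```

move_arm(
  plan=[
    [-0.98,-0.68,0,0,0,0.018],
    [-0.98,-0.6,0,0,0,0.017],
    [-0.98,-0.53,0,0,0,0.016],
    [-0.8,-0.36,0,0,0,0.013],
    [-0.98,-0.16,0.09,0,0,0.016],
  ],
)

```text
clock: 1.1
position: [0.3425, 0.279, 0.2292]
tool_rot: [3.141, -0.0, 2.147]
force: [0.4, -0.1, -0.3]
grip_width: 0.0001
```

move_arm(
  plan=[
    [-0.98,-0.11,0.09,0,0,0.016],
    [-0.98,-0.06,0.09,0,0,0.016],
    [-0.98,0,0.09,0,0,0.016],
    [-0.98,0.04,0.09,0,0,0.016],
    [-0.98,0.08,0.09,0,0,0.016],
  ],
)

```text
clock: 1.6
position: [0.3983, 0.1692, 0.2177]
tool_rot: [-3.142, -0.0, 1.895]
force: [-0.3, 0.1, 0.1]
grip_width: -0.0
```

move_arm(
  plan=[
    [-0.98,0.13,0.09,0,0,0.017],
    [-0.98,0.19,0.09,0,0,0.017],
    [-0.98,0.24,0.09,0,0,0.017],
    [-0.98,0.3,0.09,0,0,0.017],
    [-0.98,0.36,0.09,0,0,0.017],
  ],
)

```text
clock: 2.1
position: [0.4546, 0.0558, 0.2064]
tool_rot: [-3.142, 0.0, 1.628]
force: [0.7, 0.4, -0.2]
grip_width: 0.0
```

move_arm(
  plan=[
    [-0.98,0.42,0.1,0,0,0.018],
    [-0.98,0.49,0.09,0,0,0.018],
    [-0.25,0.14,0.03,0,0,0.005],
    [-0.71,0.98,0,0,0,0],
    [-0.71,0.98,0,0,0,0],
  ],
)

```text
clock: 2.6
position: [0.5285, -0.0367, 0.201]
tool_rot: [-3.141, -0.0, 1.503]
force: [-0.1, 1.0, -0.1]
grip_width: -0.0001
```

```bash
python3 - <<'E'
from plan import *
im=viewer.grab_frame("wrist");o=bot.observe();print(o["clock"],o["position"],o["tool_rot"],o["qpos"],o["grip_width"],o["force"])
cv2.imwrite("pics/w1.png",im[:,:,::-1])
c=viewer.camera_info("wrist");print({k:np.round(v,3).tolist() for k,v in c.items()})
rows([(W(-60,-60,200),YAW)])
E
```

```text
2.65 [ 0.53160723 -0.04004403  0.20123126] [3.13944482e+00 1.33899130e-03 1.50019366e+00] [-0.33712907  0.44072987  0.40377967  1.89155427 -0.22286012  0.85109519
  0.10895188] -8.418790810330064e-05 [-3.0983908  -3.42769303 -1.14912864]
{'K': [[318.584, 0.0, 286.275], [0.0, 318.584, 208.808], [0.0, 0.0, 1.0]], 'D': [-0.005, 0.0, 0.0, 0.0, 0.0], 'R': [[0.997, -0.071, 0.002], [-0.068, -0.947, 0.313], [-0.021, -0.313, -0.95]], 't': [-0.534, -0.032, 0.35]}
[[-0.78, 0.98, 0.03, 0.0, 0.0, 0.0], [-0.7, 0.88, 0.03, 0.001, 0.0, 0.0]]
end [ 0.5754 -0.0802  0.1999] [-3.141e+00  1.000e-03  1.500e+00]
```

View pics/w1.png

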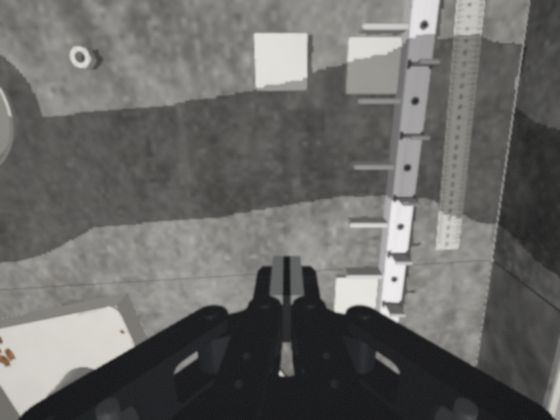

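```bash
python3 - <<'E'
from plan import *
c=viewer.camera_info("wrist");im=viewer.grab_frame("wrist")[:,:,::-1];o=bot.observe();print(o["clock"],o["position"])
import pickle;pickle.dump(c,open("cw2.pkl","wb"));cv2.imwrite("pics/w2.png",im)
r=np.load("rack.npy");a,b,w,h,s=230,0,230,330,1
im=cv2.resize(im[0:330,230:490],None,fx=1.8*1.7/1.7,fy=1.8,interpolation=cv2.INTER_CUBIC);cv2.imwrite("pics/w2c.png",im)
for l in model():
    p=(proj(c,rackpts(r,l))+.5-[230,0])*1.8-.5
    cv2.polylines(im,[p.round().astype(int)],False,(0,0,255),1)
cv2.imwrite("pics/w2ov.png",im)
E
```

```text
2.7 [ 0.52989536 -0.03878862  0.2008935 ]
```

View pics/w2ov.png

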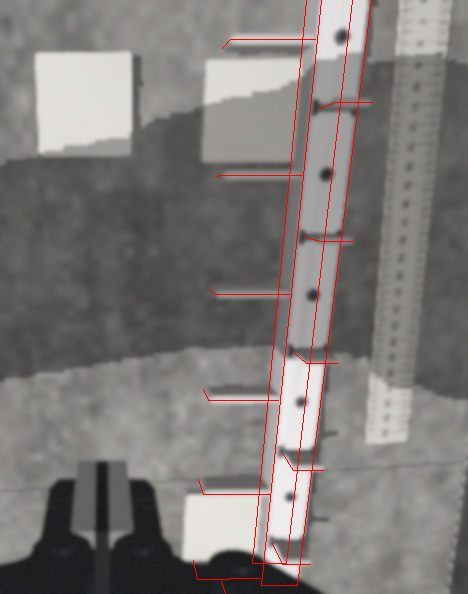

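View pics/w2c.png

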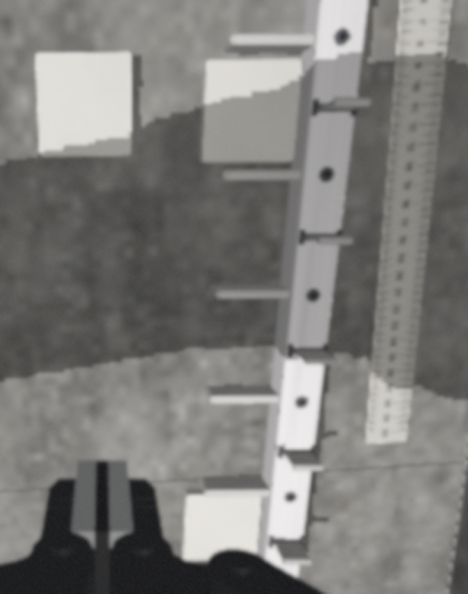

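```bash
python3 - <<'E'
from plan import *
import pickle
c=pickle.load(open("cw2.pkl","rb"))
pl=back(c,[(np.array(p)+.5)/1.8-.5+[230,0] for p in((36,54),(131,51),(132,155),(39,153))],.01)
x,y,a=np.load("rack.npy");E=np.array([[np.cos(a),np.sin(a)],[-np.sin(a),np.cos(a)]])
q=(pl[:,:2]-[x,y])@E.T*1000;print(q.round(1),q.mean(0));print(W(14,-180,39),W(14,8,39))
rows([(W(14,-180,130),YAW),(W(14,-180,39),YAW)])
E
```

```text
[[-140.   123.3]
 [ -90.9  124.7]
 [ -89.6   74.5]
 [-140.1   75.5]] [-115.13405726   99.49946913]
[ 0.64090575 -0.20515506  0.039     ] [ 0.65406684 -0.01761631  0.039     ]
[[-0.98, 0.76, 0.44, 0.0, 0.0, 0.0], [-0.98, 0.76, 0.44, 0.0, 0.0, 0.0], [-0.98, 0.76, 0.44, 0.0, 0.0, 0.0], [-0.98, 0.76, 0.44, 0.0, 0.0, 0.0], [-0.98, 0.76, 0.44, 0.0, 0.0, 0.0]]
[[-0.98, 0.76, 0.45, 0.0, 0.0, 0.0], [-0.44, 0.34, 0.2, 0.0, 0.0, 0.0], [0.0, 0.0, 0.98, 0.0, 0.0, 0.0], [0.0, 0.0, 0.98, 0.0, 0.0, 0.0], [0.0, 0.0, 0.98, 0.0, 0.0, 0.0]]
[[0.01, 0.0, 0.7, 0.0, 0.0, 0.0]]
end [ 0.641  -0.2051  0.0389] [3.141e+00 1.000e-03 1.499e+00]
```

move_arm(
  plan=[
    [-0.98,0.76,0.44,0,0,0],
    [-0.98,0.76,0.44,0,0,0],
    [-0.98,0.76,0.44,0,0,0],
    [-0.98,0.76,0.44,0,0,0],
    [-0.98,0.76,0.44,0,0,0],
  ],
)

```text
clock: 3.2
position: [0.6147, -0.1657, 0.1453]
tool_rot: [-3.141, -0.001, 1.502]
force: [0.6, 0.2, 1.2]
grip_width: -0.0001
```

move_arm(
  plan=[
    [-0.98,0.76,0.45,0,0,0],
    [-0.44,0.34,0.2,0,0,0],
    [0,0,0,0,0,0],
    [0,0,0,0,0,0],
  ],
)

```text
clock: 3.6
position: [0.6389, -0.2019, 0.1297]
tool_rot: [-3.141, -0.001, 1.502]
force: [-0.0, 0.1, -1.0]
grip_width: -0.0002
```

```bash
python3 - <<'E'
from plan import *
rows([(W(14,-180,39),YAW)])
c=viewer.camera_info("wrist");im=viewer.grab_frame("wrist")[:,:,::-1].copy();o=bot.observe();print(o["clock"],o["position"],o["tool_rot"],o["qpos"])
cv2.imwrite("pics/w3.png",im)
for l in model():
    p=proj(c,rackpts(np.load("rack.npy"),l))
    cv2.polylines(im,[p.round().astype(int)],False,(0,0,255),1)
cv2.imwrite("pics/w3ov.png",im)
E
```

```text
[[-0.03, 0.02, 0.98, 0.0, 0.0, 0.0], [-0.04, 0.03, 0.98, 0.0, 0.0, 0.0], [-0.03, 0.02, 0.98, 0.0, 0.0, 0.0], [-0.03, 0.02, 0.69, 0.0, 0.0, 0.0]]
end [ 0.6409 -0.2052  0.039 ] [-3.141e+00 -1.000e-03  1.502e+00]
3.65 [ 0.63903302 -0.20156074  0.13006644] [-3.14147673e+00 -7.16207818e-04  1.50197758e+00] [-2.32662232e-05  7.34749462e-01  3.51866899e-01  1.56861378e+00
 -3.02147793e-01  8.92573742e-01  3.90306817e-01]
```

View pics/w3ov.png

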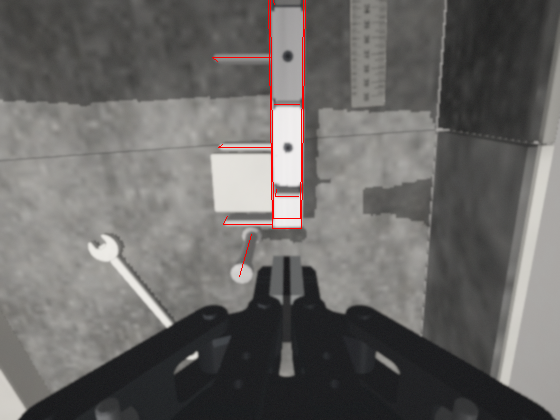

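move_arm(
  plan=[
    [-0.05,0.1,0.9,0,0,0],
    [0,0,0.9,0,0,0],
    [0,0,0.8,0,0,0],
    [0,0,0.5,0,0,0],
    [0,0,0,0,0,0],
  ],
)

```text
clock: 4.15
position: [0.6409, -0.2032, 0.0513]
tool_rot: [-3.14, -0.001, 1.502]
force: [0.5, 1.3, 0.4]
grip_width: -0.0001
```

```bash
python3 - <<'E'
from plan import *
o=bot.observe();print(o["clock"],o["position"],o["tool_rot"],o["force"])
x,y,a=np.load("rack.npy");E=np.array([[np.cos(a),np.sin(a)],[-np.sin(a),np.cos(a)]])
print(E@(o["position"][:2]-[x,y])*1000)
rows([(W(13,-180,39),YAW),(W(13,8,39),YAW)],vmax=.5)
E
```

```text
4.15 [ 0.64092938 -0.20320698  0.05132035] [-3.13972530e+00 -6.34602805e-04  1.50192273e+00] [0.51020204 1.34112767 0.40333412]
[  13.88719577 -178.0550421 ]
[[-0.08, -0.03, 0.49, -0.001, 0.0, 0.0], [0.5, 0.0, 0.0, 0.0, 0.0, 0.0], [0.5, 0.0, 0.0, 0.0, 0.0, 0.0], [0.5, 0.0, 0.0, 0.0, 0.0, 0.0], [0.5, 0.0, 0.0, 0.0, 0.0, 0.0]]
[[0.5, 0.0, 0.0, 0.0, 0.0, 0.0], [0.5, 0.0, 0.0, 0.0, 0.0, 0.0], [0.5, 0.0, 0.0, 0.0, 0.0, 0.0], [0.5, 0.0, 0.0, 0.0, 0.0, 0.0], [0.5, 0.0, 0.0, 0.0, 0.0, 0.0]]
[[0.5, 0.0, 0.0, 0.0, 0.0, 0.0], [0.5, 0.0, 0.0, 0.0, 0.0, 0.0], [0.5, 0.0, 0.0, 0.0, 0.0, 0.0], [0.5, 0.0, 0.0, 0.0, 0.0, 0.0], [0.5, 0.0, 0.0, 0.0, 0.0, 0.0]]
[[0.5, 0.0, 0.01, 0.0, 0.0, 0.0], [0.02, 0.0, 0.0, 0.0, 0.0, 0.0]]
end [ 0.653  -0.0176  0.0389] [ 3.140e+00 -1.000e-03  1.502e+00]
```

move_arm(
  plan=[
    [0,0,0.5,0,0,0],
    [0,0,0,0,0,0],
  ],
)

```text
clock: 4.35
position: [0.6414, -0.204, 0.0392]
tool_rot: [-3.141, -0.0, 1.501]
force: [-1.2, -0.0, -0.9]
grip_width: 0.0001
```

move_arm(
  plan=[
    [0.4,0,0,0,0,0],
    [0.5,0,0,0,0,0],
    [0.5,0,0,0,0,0],
    [0.5,0,0,0,0,0],
  ],
)

```text
clock: 4.75
position: [0.6453, -0.1552, 0.0402]
tool_rot: [3.141, -0.0, 1.502]
force: [-1.6, 0.7, 0.1]
grip_width: -0.0002
```

move_arm(
  plan=[
    [0.5,0,0.02,0,0,0],
    [0.5,0,0.02,0,0,0],
    [0.5,0,0,0,0,0],
    [0.5,0,0,0,0,0],
    [0.5,0,0,0,0,0],
  ],
)

```text
clock: 5.25
position: [0.6494, -0.0936, 0.0388]
tool_rot: [3.142, 0.0, 1.501]
force: [1.1, 0.7, -0.0]
grip_width: -0.0002
```

move_arm(
  plan=[
    [0.5,0,0,0,0,0],
    [0.5,0,0,0,0,0],
    [0.5,0,0,0,0,0],
  ],
)

```text
clock: 5.55
position: [0.6519, -0.0563, 0.0388]
tool_rot: [-3.142, 0.0, 1.501]
force: [-0.4, -1.7, -1.4]
grip_width: 0.0
```

move_arm(
  plan=[
    [0.5,0,0,0,0,0],
    [0.5,0,0,0,0,0],
    [0.4,0,0,0,0,0],
    [0,0,0,0,0,0],
  ],
)

```text
clock: 5.95
position: [0.6545, -0.0201, 0.0387]
tool_rot: [-3.141, -0.001, 1.503]
force: [0.2, -0.4, -0.8]
grip_width: 0.0002
```

```bash
python3 - <<'E'
from plan import *
o=bot.observe()
x,y,a=np.load("rack.npy");E=np.array([[np.cos(a),np.sin(a)],[-np.sin(a),np.cos(a)]])
print(E@(o["position"][:2]-[x,y])*1000,o["position"],o["force"])
cv2.imwrite("pics/w4.png",viewer.grab_frame("wrist")[:,:,::-1])
im=viewer.grab_frame("scene")[:,:,::-1];cv2.imwrite("pics/s4.png",cv2.resize(im[130:265,240:400],None,fx=4.4,fy=4.4,interpolation=cv2.INTER_CUBIC))
E
```

```text
[14.60357301  5.56782322] [ 0.65449867 -0.02008477  0.03866345] [ 0.21482203 -0.40511587 -0.80816482]
```

View pics/s4.png

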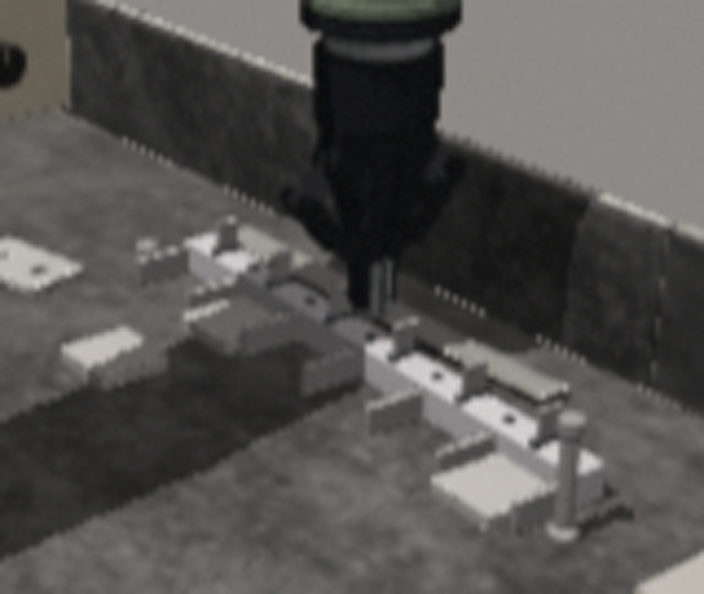

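View pics/w4.png

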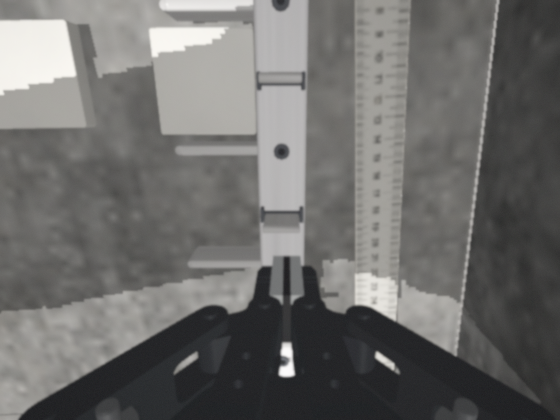

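move_arm(
  plan=[
    [0,0,-0.9,0,0,0],
    [0,0,-0.98,0,0,0],
    [0,0,-0.98,0,0,0],
    [0,0,-0.7,0,0,0],
  ],
)

```text
clock: 6.45
position: [0.6546, -0.0235, 0.1295]
tool_rot: [3.14, 0.0, 1.5]
force: [0.9, 0.5, -0.5]
grip_width: 0.0004
```

```bash
python3 - <<'E'
from plan import *
print(bot.observe()["clock"],bot.observe()["position"])
rows([(W(-115,150,100),-0.07)])
E
```

```text
6.45 [ 0.65460961 -0.02349991  0.12947362]
[[0.54, -0.48, 0.11, 0.0, 0.0, 0.046], [0.47, -0.55, 0.11, 0.0, 0.0, 0.046], [0.39, -0.61, 0.11, 0.0, 0.0, 0.046], [0.29, -0.66, 0.11, 0.0, 0.0, 0.046], [0.19, -0.7, 0.11, 0.0, 0.0, 0.046]]
[[0.09, -0.72, 0.11, 0.0, 0.0, 0.046], [-0.01, -0.73, 0.11, 0.0, 0.0, 0.046], [-0.12, -0.72, 0.1, 0.0, 0.0, 0.046], [-0.22, -0.69, 0.11, 0.0, 0.0, 0.046], [-0.32, -0.65, 0.1, 0.0, 0.0, 0.046]]
[[-0.35, -0.52, 0.09, 0.0, 0.0, 0.04]]
end [0.5353 0.1331 0.1   ] [ 3.141e+00 -1.000e-03 -7.100e-02]
```

move_arm(
  plan=[
    [0.54,-0.48,0.1,0,0,0.046],
    [0.47,-0.55,0.1,0,0,0.046],
    [0.39,-0.61,0.1,0,0,0.046],
    [0.29,-0.66,0.1,0,0,0.046],
    [0.19,-0.7,0.1,0,0,0.046],
  ],
)

```text
clock: 6.95
position: [0.5991, 0.0491, 0.1154]
tool_rot: [3.141, -0.0, 0.771]
force: [1.4, 0.0, 0.6]
grip_width: 0.0003
```

move_arm(
  plan=[
    [0.09,-0.72,0.1,0,0,0.046],
    [0,-0.73,0.1,0,0,0.046],
    [-0.12,-0.72,0.1,0,0,0.046],
    [-0.22,-0.69,0.1,0,0,0.046],
    [-0.32,-0.65,0.1,0,0,0.046],
  ],
)

```text
clock: 7.45
position: [0.5442, 0.1216, 0.1029]
tool_rot: [3.141, -0.0, 0.049]
force: [-0.3, 0.5, -0.7]
grip_width: 0.0001
```

move_arm(
  plan=[
    [-0.35,-0.52,0.09,0,0,0.04],
    [0,0,0,0,0,0],
  ],
)

```text
clock: 7.65
position: [0.534, 0.1354, 0.1]
tool_rot: [3.141, 0.001, -0.071]
force: [-0.8, 0.3, -0.3]
grip_width: 0.0003
```

```bash
cat > look.py <<'E'
from plan import *
import sys
def look(tag,cam="wrist",ov=True):
    c=viewer.camera_info(cam);im=viewer.grab_frame(cam)[:,:,::-1].copy();o=bot.observe()
    x,y,a=np.load("rack.npy");E=np.array([[np.cos(a),np.sin(a)],[-np.sin(a),np.cos(a)]])
    print(o["clock"],"rack",(E@(o["position"][:2]-[x,y])*1000).round(1),"z",o["position"][2].round(4),o["tool_rot"].round(4),o["force"].round(1),"q7",o["qpos"][6].round(2))
    cv2.imwrite(f"pics/{tag}.png",im)
    import pickle;pickle.dump(c,open(f"pics/{tag}.pkl","wb"))
    if ov:
        for l in model():
            cv2.polylines(im,[proj(c,rackpts(np.load("rack.npy"),l)).round().astype(int)],False,(0,0,255),1)
        cv2.imwrite(f"pics/{tag}ov.png",im)
def toR(c,uv,z):
    pl=back(c,uv,z);x,y,a=np.load("rack.npy");E=np.array([[np.cos(a),np.sin(a)],[-np.sin(a),np.cos(a)]])
    return (pl[:,:2]-[x,y])@E.T*1000
E
python3 - <<'E'
from look import *
look("w5")
rows([(W(-115,150,100),-0.07),(W(-115,150,6),-0.07)])
E
```

```text
7.7 rack [-115.6  151.2] z 0.1005 [ 3.1409e+00  2.0000e-04 -6.7300e-02] [-0.1  0.6 -0.8] q7 -1.3
[[0.02, 0.05, 0.02, 0.0, 0.0, 0.001], [0.0, 0.0, 0.98, 0.0, 0.0, 0.0], [0.0, 0.0, 0.98, 0.0, 0.0, 0.0], [0.0, 0.0, 0.98, 0.0, 0.0, 0.0], [0.0, 0.0, 0.82, 0.0, 0.0, 0.0]]
end [0.5352 0.133  0.006 ] [ 3.141  0.    -0.07 ]
```

View pics/w5ov.png

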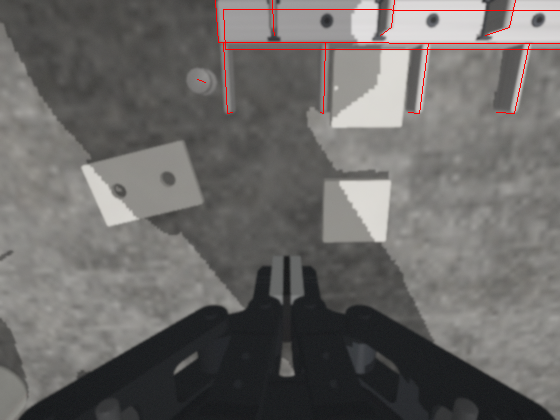

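```bash
python3 - <<'E'
from look import *
import pickle
c=pickle.load(open("pics/w5.pkl","rb"))
q=toR(c,[(323,180),(391,179),(386,242),(323,241)],.01);print(q.round(1),q.mean(0))
print("holed",toR(c,[(203,203),(182,141)],.006).round(1))
o=bot.observe();p=o["position"]
# tip width by pixel
print(toR(c,[(272,258),(301,258)],p[2]).round(1))
E
```

```text
[[ -90.1  125.4]
 [ -89.4   74.8]
 [-140.5   73.6]
 [-139.6  123.7]] [-114.87806733   99.38148553]
holed [[-109.1  217.4]
 [ -61.7  228.7]]
[[-108.2  159.8]
 [-108.2  145.5]]
```

move_arm(
  plan=[
    [0.02,0.1,0.95,0,0,0],
    [0,0,0.95,0,0,0],
    [0,0,0.9,0,0,0],
    [0,0,0.7,0,0,0],
    [0,0,0,0,0,0],
  ],
)

```text
clock: 8.2
position: [0.5351, 0.1302, 0.0117]
tool_rot: [3.141, 0.002, -0.069]
force: [0.2, -1.3, 0.2]
grip_width: 0.0004
```

```bash
python3 - <<'E'
from look import *
look("w6")
E
```

```text
8.25 rack [-114.6  147.3] z 0.0129 [ 3.141e+00  7.000e-04 -6.930e-02] [-0.6  0.1  0.8] q7 -1.2
```

View pics/w6ov.png

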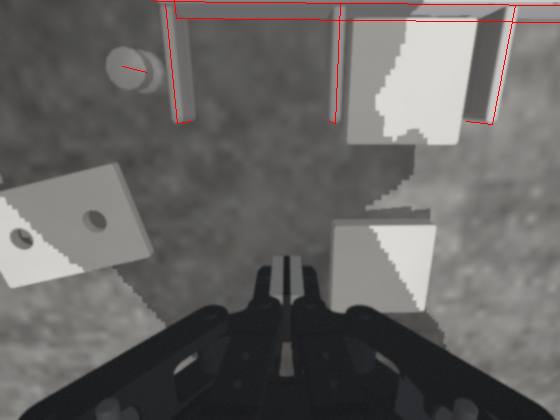

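move_arm(
  plan=[
    [0,0,0.29,0,0,0],
    [0,0.3,0,0,0,0],
    [0,0.3,0,0,0,0],
    [0,0.3,0,0,0,0],
    [0,0.3,0,0,0,0],
  ],
)

```text
clock: 8.75
position: [0.5334, 0.1013, 0.0062]
tool_rot: [-3.141, -0.001, -0.07]
force: [0.3, 3.0, 1.6]
grip_width: -0.0003
```

move_arm(
  plan=[
    [0,0.3,0,0,0,0],
    [0,0.3,0,0,0,0],
    [0,0.3,0,0,0,0],
    [0,0.3,0,0,0,0],
  ],
)

```text
clock: 9.15
position: [0.5311, 0.0713, 0.0058]
tool_rot: [-3.142, -0.0, -0.07]
force: [0.6, 2.2, 2.4]
grip_width: -0.0
```

```bash
python3 - <<'E'
from look import *
look("w7")
E
```

```text
9.2 rack [-114.9   86.6] z 0.0059 [ 3.1407e+00 -2.0000e-04 -7.1200e-02] [ 0.3 -2.  -0.3] q7 -1.07
```

View pics/w7ov.png

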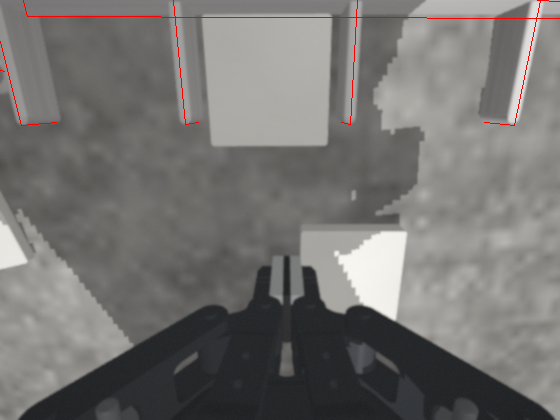

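```bash
python3 - <<'E'
from look import *
import pickle
c=pickle.load(open("pics/w7.pkl","rb"))
print(toR(c,[(301,231),(406,231),(398,318)],.01).round(1))
E
```

```text
[[ -90.7   81.8]
 [ -90.7   32.8]
 [-138.9   31.2]]
```

move_arm(
  plan=[
    [0,0.4,0,0,0,0],
    [0,0.4,0,0,0,0],
    [0,0.4,0,0,0,0],
    [0,0.4,0,0,0,0],
    [0,0.4,0,0,0,0],
  ],
)

```text
clock: 9.7
position: [0.5275, 0.021, 0.0058]
tool_rot: [3.141, 0.0, -0.07]
force: [0.2, 0.7, -0.2]
grip_width: -0.0001
```

move_arm(
  plan=[
    [0,0.4,0,0,0,0],
    [0,0.4,0,0,0,0],
    [0,0.3,0,0,0,0],
    [0,0.1,0,0,0,0],
  ],
)

```text
clock: 10.1
position: [0.5255, -0.0089, 0.0059]
tool_rot: [3.141, -0.0, -0.071]
force: [0.3, 3.0, 1.0]
grip_width: 0.0001
```

```bash
python3 - <<'E'
from look import *
look("w8")
E
```

```text
10.15 rack [-114.8    7.8] z 0.0059 [ 3.1414e+00 -1.0000e-04 -7.0700e-02] [ 1.1 -1.1  0. ] q7 -0.93
```

View pics/w8ov.png

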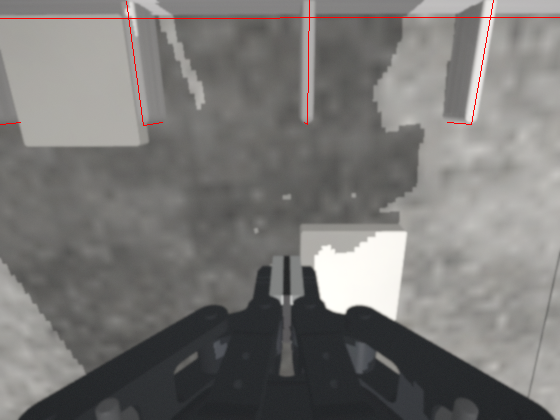

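move_arm(
  plan=[
    [0,0.2,0,0,0,0],
    [0,0.2,0,0,0,0],
    [0,0,0,0,0,0],
  ],
)

```text
clock: 10.45
position: [0.5248, -0.0186, 0.0059]
tool_rot: [3.141, -0.0, -0.07]
force: [0.8, 0.1, 0.3]
grip_width: 0.0001
```

```bash
python3 - <<'E'
from look import *
look("w9")
E
```

```text
10.5 rack [-114.9   -1.7] z 0.0058 [ 3.1413e+00 -1.0000e-04 -7.0300e-02] [0.3 0.3 0.5] q7 -0.91
```

move_arm(
  plan=[
    [0,-0.5,0,0,0,0],
    [-0.3,-0.3,-0.6,0,0,0],
    [-0.9,0,-0.6,0,0,0],
    [-0.9,0.6,0,0,0,0],
    [-0.4,0.9,0,0,0,0],
  ],
)

```text
clock: 11.0
position: [0.4599, -0.0289, 0.036]
tool_rot: [-3.141, 0.001, -0.066]
force: [-0.5, -0.8, 0.6]
grip_width: -0.0001
```

```bash
python3 - <<'E'
from look import *
look("w10")
rows([(W(-172,-31.5,30),-0.07)])
E
```

```text
11.05 rack [-179.8  -21.3] z 0.0362 [ 3.1405e+00  6.0000e-04 -7.0900e-02] [-2.9 -6.6  1.4] q7 -0.85
[[0.31, 0.41, 0.25, 0.0, 0.0, 0.0]]
end [ 0.4657 -0.0441  0.03  ] [ 3.14e+00  1.00e-03 -7.10e-02]
```

View pics/w10ov.png

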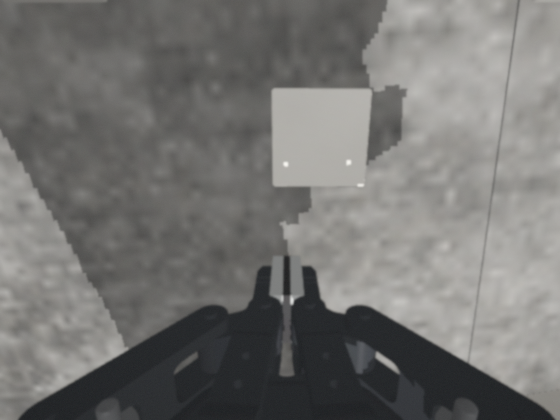

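```bash
python3 - <<'E'
from look import *
import pickle
c=pickle.load(open("pics/w10.pkl","rb"))
q=toR(c,[(272,88),(372,90),(366,187),(274,185)],.01);print(q.round(1),q.mean(0))
E
```

```text
[[ -91.    -9. ]
 [ -91.8  -58.4]
 [-141.2  -59.4]
 [-140.2   -9.5]] [-116.03991865  -34.05711757]
```

move_arm(
  plan=[
    [0.1,0.46,0.4,0,0,0],
    [0,0,0.4,0,0,0],
    [0,0,0.4,0,0,0],
    [0,0,0,0,0,0],
  ],
)

```text
clock: 11.45
position: [0.4624, -0.0417, 0.0045]
tool_rot: [-3.141, 0.002, -0.069]
force: [-0.9, -0.0, 0.5]
grip_width: 0.0
```

```bash
python3 - <<'E'
from look import *
look("w11")
E
```

```text
11.5 rack [-175.3  -29.7] z 0.0051 [-3.1415e+00  1.4000e-03 -6.9400e-02] [-0.4 -0.5 -0.3] q7 -0.78
```

View pics/w11ov.png

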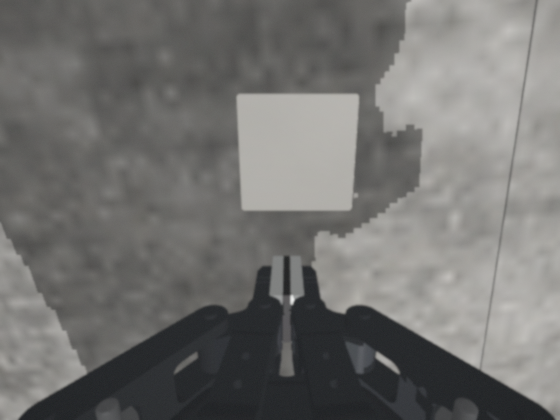

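```bash
python3 - <<'E'
from look import *
import pickle
c=pickle.load(open("pics/w11.pkl","rb"))
q=toR(c,[(237,94),(359,94),(353,211),(243,211)],.01);print(q.round(1),q.mean(0))
E
```

```text
[[ -91.2   -9.1]
 [ -91.2  -58.2]
 [-141.   -59.1]
 [-141.    -9.4]] [-116.07612442  -33.95863203]
```

move_arm(
  plan=[
    [0.4,0.16,0,0,0,0],
    [0.35,0,0,0,0,0],
    [0.3,0,0,0,0,0],
    [0.35,-0.02,0,0,0,0],
    [0.35,-0.02,0,0,0,0],
  ],
)

```text
clock: 12.0
position: [0.5071, -0.0485, 0.0059]
tool_rot: [-3.142, 0.0, -0.07]
force: [-2.0, 0.5, 1.1]
grip_width: 0.0002
```

move_arm(
  plan=[
    [0.35,-0.02,0,0,0,0],
    [0.3,-0.02,0,0,0,0],
    [0.1,0,0,0,0,0],
  ],
)

```text
clock: 12.3
position: [0.5261, -0.0489, 0.0057]
tool_rot: [3.141, -0.0, -0.069]
force: [-2.3, -0.5, 0.2]
grip_width: 0.0002
```

```bash
python3 - <<'E'
from look import *
look("w12")
E
```

```text
12.35 rack [-111.5  -32.2] z 0.0057 [ 3.1414e+00 -5.0000e-04 -6.9400e-02] [-0.6 -0.4 -0. ] q7 -0.86
```

View pics/w12ov.png

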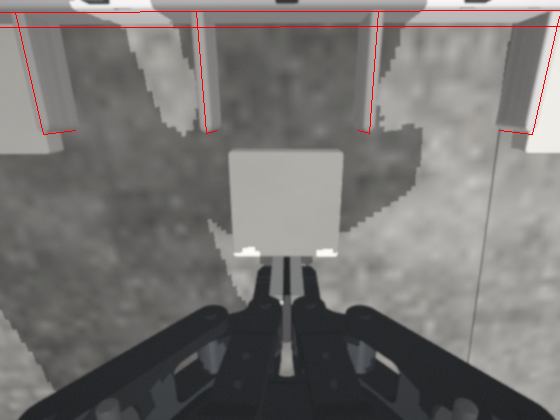

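move_arm(
  plan=[
    [0.35,0,0,0,0,0],
    [0.35,0,0,0,0,0],
    [0.35,0,0,0,0,0],
    [0.35,0,0,0,0,0],
    [0.3,0,0,0,0,0],
  ],
)

```text
clock: 12.85
position: [0.5684, -0.052, 0.0058]
tool_rot: [3.141, -0.0, -0.07]
force: [-1.1, 0.1, -0.2]
grip_width: 0.0003
```

move_arm(
  plan=[
    [0.1,0,0,0,0,0],
    [0.1,0,0,0,0,0],
  ],
)

```text
clock: 13.05
position: [0.5725, -0.0524, 0.0057]
tool_rot: [3.142, 0.0, -0.07]
force: [-2.6, 0.1, 1.2]
grip_width: 0.0001
```

```bash
python3 - <<'E'
from look import *
look("w13")
E
```

```text
13.1 rack [-64.6 -32.3] z 0.0058 [ 3.1415  0.     -0.0699] [-0.4 -0.4 -0.5] q7 -0.91
```

View pics/w13.png

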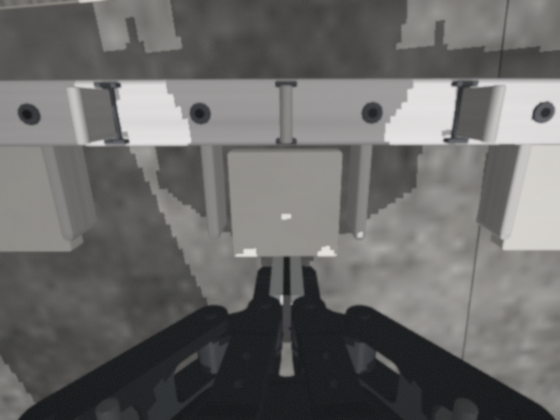

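move_arm(
  plan=[
    [0.08,0,0,0,0,0],
    [0.05,0,0,0,0,0],
  ],
)

```text
clock: 13.3
position: [0.5758, -0.0525, 0.0058]
tool_rot: [3.142, 0.0, -0.07]
force: [-0.5, 0.9, -0.6]
grip_width: 0.0
```

move_arm(
  plan=[
    [0.04,0,0,0,0,0],
    [0,0,0,0,0,0],
  ],
)

```text
clock: 13.5
position: [0.5768, -0.0526, 0.0058]
tool_rot: [3.142, 0.0, -0.07]
force: [-0.8, -0.2, -0.5]
grip_width: -0.0
```

move_arm(
  plan=[
    [0.05,0,0,0,0,0],
    [0,0,0,0,0,0],
  ],
)

```text
clock: 13.7
position: [0.577, -0.0526, 0.0056]
tool_rot: [-3.141, 0.002, -0.07]
force: [-7.6, -0.1, 4.1]
grip_width: 0.0
```

```bash
python3 - <<'E'
from look import *
look("w14")
im=cv2.imread("pics/w14.png");cv2.imwrite("pics/w14c.png",cv2.resize(im[60:280,180:390],None,fx=2.7,fy=2.7,interpolation=cv2.INTER_CUBIC))
E
```

```text
13.75 rack [-60.4 -32.3] z 0.0057 [-3.1412e+00  2.0000e-03 -7.0000e-02] [-7.   0.5  3.7] q7 -0.92
```

View pics/w14c.png

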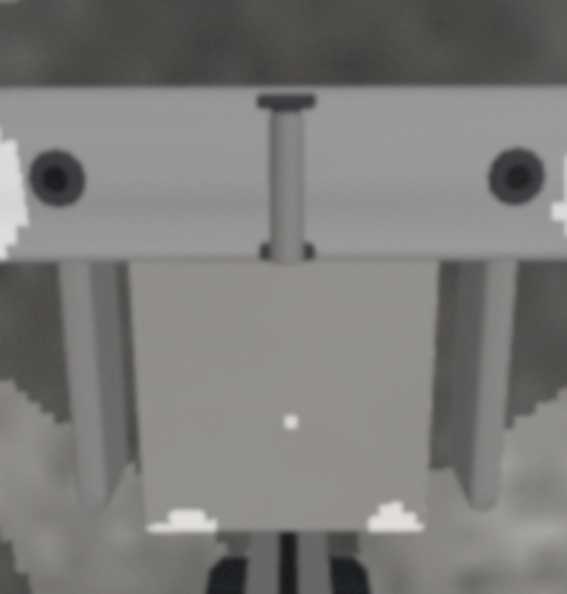

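move_arm(
  plan=[
    [-0.1,0,0,0,0,0],
    [-0.5,0,0,0,0,0],
    [-0.9,0,-0.3,0,0,0],
    [-0.9,0,-0.9,0,0,0],
    [-0.5,0,-0.9,0,0,0],
  ],
)

```text
clock: 14.25
position: [0.5041, -0.0477, 0.0587]
tool_rot: [-3.141, 0.001, -0.071]
force: [0.2, 0.6, -0.4]
grip_width: 0.0005
```

move_arm(
  plan=[
    [0,0,-0.9,0,0,0],
    [0,0,-0.9,0,0,0],
    [0,0,-0.5,0,0,0],
    [0,0,0,0,0,0],
    [0,0,0,0,0,0],
  ],
)

```text
clock: 14.75
position: [0.5058, -0.0473, 0.1154]
tool_rot: [-3.141, -0.0, -0.069]
force: [0.3, 0.6, -0.8]
grip_width: -0.0
```

```bash
python3 - <<'E'
from look import *
look("w15"); look("s15","scene",False)
im=cv2.imread("pics/s15.png");cv2.imwrite("pics/s15c.png",cv2.resize(im[170:265,240:400],None,fx=5,fy=5,interpolation=cv2.INTER_CUBIC))
E
```

```text
14.8 rack [-132.1  -32.1] z 0.1151 [ 3.1416e+00  6.0000e-04 -6.9600e-02] [ 0.3 -0.4 -0.4] q7 -0.99
14.85 rack [-132.2  -32.3] z 0.115 [ 3.1414e+00  1.0000e-03 -6.9800e-02] [-0.3  0.4 -0.1] q7 -0.99
```

View pics/w15ov.png

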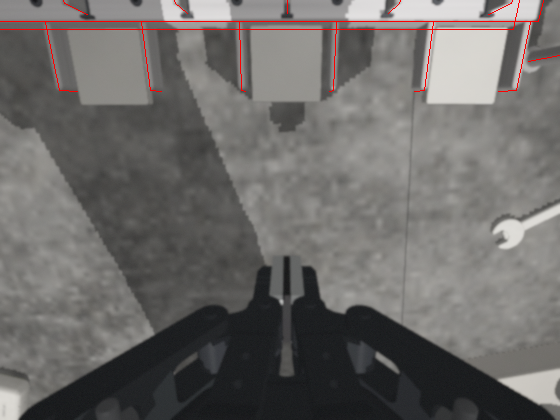

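View pics/s15c.png

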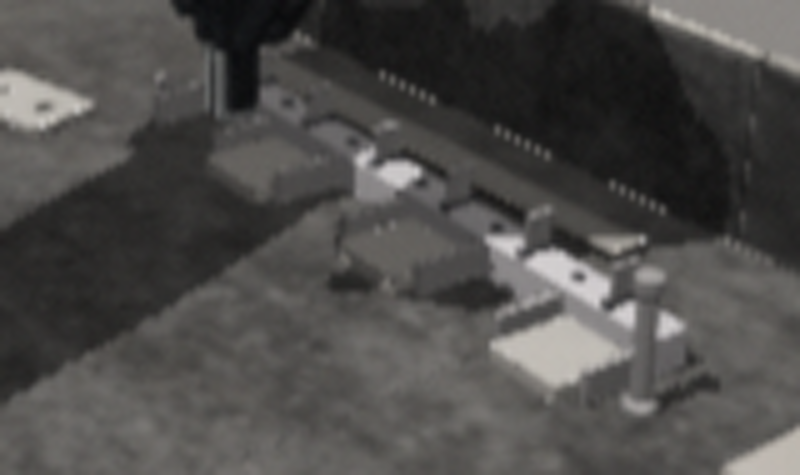

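```bash
python3 -c "
from workcell import workorder
print(workorder.job_done())"
```

```text
the job is handed in; nothing more can be done
None
```

The job is handed in at about 14.9 s of the 53 s allowed. The tabs of the first three gaps were swept in order, and the loose plate is fully home in the third gap.

- **Tabs:** The tall post stands at the right end, so I counted gaps from there. I swept the shut fingertip at 39–40 mm height over tabs 6, 5 and 4 and stopped at rack y ≈ +6 mm, short of tab 3. Afterwards all tabs stood upright again and tab 3 was untouched. I did not measure the fold angle itself: the wrist force stayed within noise of 1–2 N, so the flicks rest on fingertip height and path.
- **Plate:** I pushed it flat along the bench, first sideways and then forward into the third gap from the right. It met the rail at a contact force of about 7 N, with the fingertip centre at rack x = -60 mm.
- **Last views:** The final wrist and scene pictures show the plate flush with the rail, centred between its fins and level with the two stored plates. The stored plates and posts stand where they were, and the gripper was clear of everything, about 115 mm above the bench.
- **Disagreement:** Two estimates of the plate's sideways position differed by 2–3 mm (rack y about -31 mm from the fingertip, -34 mm from the wrist camera). I corrected for it during the forward push, and the next picture showed the plate centred.

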